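# Fetch the squat tin from under the pantry shelf with a reach hook

## Task

Pick up the reach hook by its wooden handle, hook its crook behind the wide squat tin at the back under the wall shelf, and drag that tin, standing on the worktop all the way, until it stands wholly on the round cork mat. Do not touch the tin with the gripper, and leave the taller, narrower tin where it is. Finally put the hook down flat on the worktop and let go of it.

Things in the scene. Friction and masses are not known exactly. Their poses are not given: they have to be found in the camera images.
- hook: Lies flat, 120 g. Origin: middle of the handle's underside; +x along it to the crook, z up. Wooden handle 130 long (x -65 to 65), 22 wide and high; grip it across y near x = 20. Crook: 8 thick steel rod, underside level with the handle's; runs ahead on y = 0, bends to -y in a half circle about (125, -60), inner radius 56, outer 64, ends at (105, -120). Its mouth faces -x: a tin inside is dragged by pulling -x.
- squat_tin: The tin to fetch: the wider, lower of the two tins, 75 diameter, 58 high, 0.18 to 0.36 kg, loose, standing upright under the wall shelf, left or right of the other tin. Origin at the centre of its underside, z up.
- tall_tin: The other tin, to be left alone: narrower and taller, 57 diameter, 72 high, loose, upright. Origin at the centre of its underside.
- mat: Round cork mat, 150 diameter, paper-thin (1 mm, nothing can catch on it), fixed to the worktop in front of the wall shelf. Origin at its centre, at worktop level.
Mind the look-alikes: they are no part of the job. Leave any black or green look-alike of the squat_tin alone.

How it is judged:
On the way:
1. the squat tin is being dragged by the hook, more than 30 mm from its starting place (distance of squat_tin from where it was at the start of the episode above 0.03 m and contact force between hook and squat_tin above 0.05 N), for 0.1 s.
At the end, for the whole second after the job is handed in: The squat tin stands upright (within 0.1 rad) and at rest on the mat, its centre within 45 mm of the mat's centre; the tall tin is within 20 mm of where it stood; the hook lies flat (within 0.15 rad) and at rest on the worktop, its origin less than 10 mm up (horizontal distance between squat_tin and mat below 0.045 m and height (world z) of squat_tin below 0.008 m and angle between squat_tin's own z axis and vertical below 0.1 rad and linear speed of each of squat_tin, hook below 0.02 m/s and distance of tall_tin from where it was at the start of the episode below 0.02 m and height (world z) of hook below 0.01 m and angle between hook's own z axis and vertical below 0.15 rad); the robot touches nothing.
It fails at once if the gripper or arm pushes the squat tin (more than 1 N) (contact force between any of the fingers, the arm and squat_tin above 1 N).
It fails at once if the squat tin is lifted more than 20 mm or tipped more than 0.35 rad (height (world z) of squat_tin above 0.02 m or angle between squat_tin's own z axis and vertical above 0.35 rad).
It fails at once if the tall tin is shifted more than 20 mm (distance of tall_tin from where it was at the start of the episode above 0.02 m).
It also fails if it takes over 45 s, if anything falls off the work surface, if the arm or the gripper's body presses on something with over 40 N, if the wrist force passes 120 N, or if a joint passes its speed limit or range.

## Robot

A 6-joint arm with a two-finger parallel gripper is mounted at the origin on a cart in front of the work surface, level with it; the furniture and walls round the work are solid. World frame = base frame: x ahead of the robot, y to its left, z up, the work surface at z = 0. Lengths are in m, angles in rad, forces in N, time in s.
With the tool pointing down it reaches from about 0.25 to 0.725 m from the base axis. Payload 4 kg.
Tool frame: the origin (TCP) lies midway between the tips of the shut fingers; the grasp point (between the pads) lies 19 mm behind it; z points along the fingers, x is the direction in which the jaws open and shut, and the axes are right-handed (so a half turn about z gives the same grasp; the last joint's range is limited). The gripper opens to 85 mm and grips with 20 to 120 N. Pads are 22 mm wide; open, the fingers measure 114 mm over their backs; the gripper's body (76 mm by 85 mm) begins 54 mm behind the grasp point. The pads swing forward as they close: fully open they stand 13 mm farther back than shut.
Start: joints at [1.307, 0.241, 0.005, 1.335, 0, 1.571], TCP at [0.13, 0.483, 0.231] pointing down, gripper open.
Joint ranges: [-2.72, 2.72], [-1.05, 1.87], [-1.09, 1.28], [-1.99, 2.15], [-1.42, 1.44], [-3.14, 3.14]. Speed limits (rad/s): [2.79, 2.79, 3.14, 3.14, 3.14, 3.14].

## Interface

Orientations are given as a unit quaternion [x, y, z, w].
In Python, from workcell import bot gives the robot as it stands.
- The arm moves only by the tool drive_tool, never from a script. Its argument "rows" is text: rows parted by semicolons, each of 5 numbers parted by spaces: the finger opening in mm, from 0 to 85.4, then the shift along the tool's x, y, z in mm, then the turn about the tool's z in rad. A call has 1 to 12 rows; each row shifts and turns the commanded pose from where the row before left it, along the tool's axes as they then stand; what a row does not reach is not made up. A row lasts 1/10 s, in which the tool goes at most 50 mm and 8.59 degrees, less where a joint would pass 70% of its speed; a pose out of reach is approached as far as the arm can. A call is refused whole if a number of a shift passes 50 or a number of a turn 0.15, either way. A call with a gripper value outside its range is refused whole. The fingers move at their own pace and stop on an object; the grip force is fixed at half the most. Time passes only in rows, so rows that do not move let the fingers close. It gives the time, the measured TCP pose, the force and the opening at its end, in the units of the state.
- bot.get_obs(): the state, without advancing time (a new reading comes with each control period).
- bot.camera(name): name is "scene" or "top"; returns a dict with "image" (400x640x3 uint8, red, green, blue), "vertical_fov" (degrees; the focal length in pixels is half the picture's height over the tangent of half this angle, whatever the lens; pixels are square), "cx", "cy" (the principal point, pixels), "R" (3x3) and "t" (3): a world point X has camera coordinates R X + t. Camera axes: x right, y down, z forward; pixel columns grow to the right and rows downward; lengths in m; the calibration is good to about 2 mm. A picture is of the moment at which its call begins. There is no depth.
- bot.job_done(): hands the job in, once; it reports no verdict.
The state is a dict: "clock": time; "joint_pos": joint angles; "joint_vel": joint speeds; "tau": joint torques, N m; "eef_pos": TCP position; "tool_rot": TCP orientation; "ft_force": force on the tool from outside, world axes, zero at the start; "ft_torque": the same for the moment, N m; "grip_width": finger opening in m.
Only numpy, scipy, OpenCV 4.12 (cv2) and the standard library are available. Lean on these libraries where they do the work, as an engineer would, in place of code of your own. Each camera call takes 0.05 s, during which the arm holds its last target. There are 200 camera calls.

## Working session

There is one attempt and no reset: what is moved stays moved. The work goes in short steps, Python scripts to look and compute and a tool call to move; the robot and the scene stay as the last step left them, time stands still between calls to the robot, and variables do not carry over. Pictures are saved under pics/ and viewed, about 8 in all and at most 12, crops included, and the job is handed in when it is done.

Besides the shell and the picture viewer there is one more tool, called after "Request:" as name(argument=value, ...) on one line, values as JSON. drive_tool: Moves the arm, as the interface text tells. Its arguments: {"type":"object","properties":{"rows":{"type":"string"}},"required":["rows"]}

```bash
mkdir -p pics; ls; cat > h.py <<'E'
import numpy as np, cv2
from workcell import bot
def cam(n):
    c=bot.camera(n); c['f']=200/np.tan(np.radians(c['vertical_fov'])/2); c['R']=np.array(c['R']); c['t']=np.array(c['t']); return c
def ray(c,u,v,z):
    d=c['R'].T@np.array([(u-c['cx'])/c['f'],(v-c['cy'])/c['f'],1]); o=-c['R'].T@c['t']
    return o+d*(z-o[2])/d[2]
def proj(c,X):
    p=c['R']@np.array(X)+c['t']; return np.array([c['cx']+c['f']*p[0]/p[2],c['cy']+c['f']*p[1]/p[2]])
E
python3 - <<'E'
from h import *
for n in('scene','top'):
    c=cam(n); cv2.imwrite(f'pics/{n}0.png',cv2.cvtColor(c['image'],cv2.COLOR_RGB2BGR)); print(n,c['f'],c['cx'],c['cy'],-c['R'].T@c['t'],c['R'].round(2).tolist())
print(bot.get_obs())
E
```

```text
pics
scene 427.86327053432154 318.55221928627867 204.17617377996086 [ 0.09024532 -0.16072532  0.66982993] [[0.6, -0.8, 0.01], [-0.59, -0.45, -0.67], [0.55, 0.39, -0.74]]
top 443.1581137571015 317.3551231466075 200.45726705429976 [0.44172337 0.1461766  1.12203083] [[0.02, -1.0, -0.02], [-1.0, -0.01, -0.1], [0.1, 0.02, -1.0]]
{'clock': 0.1, 'joint_pos': array([1.30699308e+00, 2.41317903e-01, 3.86270830e-03, 1.33521010e+00,
       2.12624134e-05, 1.57079570e+00]), 'joint_vel': array([-3.00452467e-04, -1.39622151e-03,  4.32853091e-03,  2.02002586e-04,
        2.94856551e-04, -1.47722323e-05]), 'tau': array([ 4.25931048e-04, -3.73138547e+01,  2.53010041e+01,  1.08952430e-02,
        8.42100098e-05, -1.30372353e-06]), 'eef_pos': array([0.13022277, 0.48215616, 0.23051328]), 'tool_rot': array([ 7.93962346e-01,  6.07966216e-01, -7.48409189e-04,  5.59693704e-04]), 'ft_force': array([ 0.13468318, -0.41895992,  0.51935972]), 'ft_torque': array([ 0.04573973, -0.03844231, -0.00895271]), 'grip_width': 0.08528209553669898}
```

View pics/scene0.png

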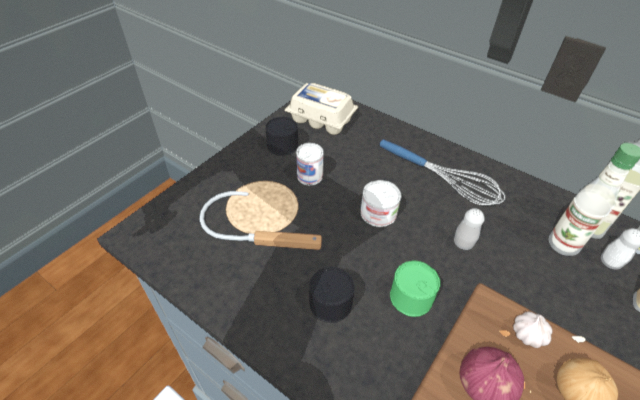

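View pics/top0.png

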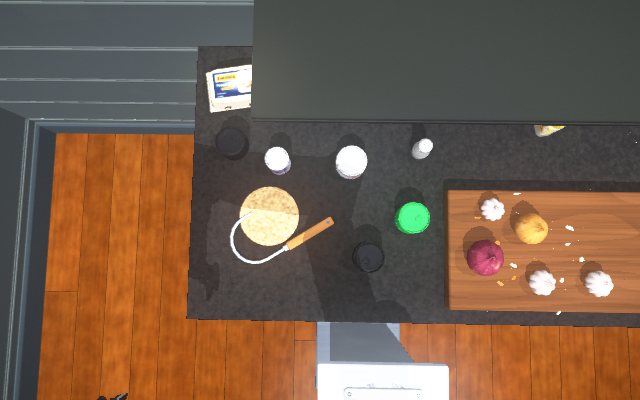

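```bash
cat > m.py <<'E'
from h import *
def blobs(mask,amin=80):
    n,l,s,ce=cv2.connectedComponentsWithStats(mask.astype(np.uint8)*255)
    return [(l==i,s[i]) for i in range(1,n) if s[i][4]>=amin]
def measure(c):
    hsv=cv2.cvtColor(c['image'],cv2.COLOR_RGB2HSV); H,S,V=[hsv[...,i].astype(int) for i in range(3)]
    return H,S,V
E
python3 - <<'E'
from m import *
for n in('top','scene'):
    c=cam(n);H,S,V=measure(c)
    print(n)
    for nm,mk in(('white',(S<70)&(V>130)),('wood',(H<20)&(S>110)&(V>90)),('cork',(H>8)&(H<25)&(S>40)&(S<=140)&(V>140))):
        for b,s in blobs(mk,120):
            if s[0]+s[2]/2<180 or s[0]>470 or s[1]+s[3]>300: continue
            v,u=np.nonzero(b); pts=np.stack([u,v],1).astype(np.float32)
            r=cv2.minAreaRect(pts); bp=cv2.boxPoints(r)
            hh=.022 if nm=='wood' else .058 if nm=='white' else 0
            print(nm,s.tolist(),'cen',ray(c,u.mean(),v.mean(),hh).round(3),'box',[ray(c,*p,hh)[:2].round(3).tolist() for p in bp])
E
```

```text
top
white [206, 64, 46, 49, 1466] cen [0.822 0.386 0.058] box [[0.87, 0.452], [0.886, 0.336], [0.777, 0.32], [0.761, 0.435]]
white [412, 138, 21, 21, 304] cen [ 0.677 -0.088  0.058] box [[0.671, -0.054], [0.711, -0.093], [0.683, -0.121], [0.643, -0.082]]
white [336, 145, 32, 34, 847] cen [0.642 0.085 0.058] box [[0.683, 0.122], [0.683, 0.046], [0.602, 0.046], [0.601, 0.121]]
white [264, 147, 27, 28, 542] cen [0.645 0.265 0.058] box [[0.664, 0.305], [0.686, 0.251], [0.622, 0.224], [0.599, 0.278]]
white [230, 207, 69, 57, 1801] cen [0.474 0.291 0.058] box [[0.4, 0.38], [0.53, 0.368], [0.513, 0.211], [0.383, 0.224]]
wood [286, 217, 48, 33, 385] cen [0.473 0.178 0.022] box [[0.445, 0.245], [0.513, 0.135], [0.493, 0.123], [0.426, 0.233]]
cork [239, 186, 60, 32, 1099] cen [0.549 0.285 0.   ] box [[0.583, 0.37], [0.591, 0.219], [0.514, 0.215], [0.507, 0.365]]
cork [286, 233, 19, 17, 146] cen [0.446 0.221 0.   ] box [[0.443, 0.247], [0.472, 0.201], [0.453, 0.189], [0.425, 0.235]]
scene
white [274, 0, 270, 92, 2396] cen [1.239 0.313 0.058] box [[1.209, 0.851], [1.296, 0.906], [1.27, -0.044], [1.205, -0.053]]
white [296, 143, 28, 42, 875] cen [0.631 0.253 0.058] box [[0.662, 0.316], [0.699, 0.269], [0.595, 0.192], [0.561, 0.235]]
white [424, 161, 81, 44, 1058] cen [ 0.776 -0.043  0.058] box [[0.7, 0.032], [0.79, 0.062], [0.837, -0.105], [0.747, -0.123]]
white [361, 180, 41, 47, 1485] cen [0.622 0.074 0.058] box [[0.55, 0.078], [0.662, 0.135], [0.697, 0.065], [0.583, 0.015]]
white [199, 185, 92, 57, 2414] cen [0.44  0.259 0.058] box [[0.401, 0.362], [0.559, 0.288], [0.471, 0.169], [0.334, 0.242]]
white [454, 208, 31, 42, 837] cen [ 0.665 -0.093  0.058] box [[0.614, -0.078], [0.724, -0.067], [0.723, -0.11], [0.615, -0.117]]
cork [226, 181, 95, 68, 3853] cen [0.5   0.262 0.   ] box [[0.394, 0.285], [0.528, 0.405], [0.642, 0.221], [0.495, 0.125]]
```

```bash
cat >> m.py <<'E'
def ring(o,yaw,pts): 
    a=np.radians(yaw); Rz=np.array([[np.cos(a),-np.sin(a),0],[np.sin(a),np.cos(a),0],[0,0,1]]); return np.array(pts)@Rz.T+np.array(o)
def circ(r,z): t=np.linspace(0,2*np.pi,40); return np.stack([r*np.cos(t),r*np.sin(t),0*t+z],1)
t=np.radians(np.linspace(90,-108,30))
HOOK=np.vstack([[[-.065,0,.011],[.125,0,.004]],np.stack([.125+.06*np.cos(t),-.06+.06*np.sin(t),0*t+.004],1)])
HBOX=np.array([[-.065,-.011,.022],[.065,-.011,.022],[.065,.011,.022],[-.065,.011,.022],[-.065,-.011,.022]])
def over(c,items,name,crop=None,s=2):
    im=cv2.cvtColor(c['image'],cv2.COLOR_RGB2BGR); im=cv2.resize(im,None,fx=s,fy=s)
    for P,col in items: cv2.polylines(im,[np.int32([proj(c,p)*s+s/2 for p in P])],False,col,1)
    if crop: x,y,w,h=crop; im=im[y*s:(y+h)*s,x*s:(x+w)*s]
    cv2.imwrite(name,im); return im
E
python3 - <<'E'
from m import *
from scipy.spatial.transform import Rotation as Ro
o=bot.get_obs(); print(Ro.from_quat(o['tool_rot']).as_matrix().round(3).tolist())
T=cam('top');S=cam('scene')
print('tin',ray(T,352,161,.058),'tall',ray(T,277.5,160,.072),'mat',ray(T,269,216,0),'shelf edge z=.4,.5,.6',[ray(T,400,122,z)[0].round(3) for z in(.3,.4,.5,.6)])
hk,yaw=[.469,.184,0],121.7
it=[(ring(hk,yaw,HOOK),(255,0,255)),(ring(hk,yaw,HBOX),(255,255,0)),
 (ring(ray(T,352,161,.058)*[1,1,0],0,circ(.0375,.058)),(0,255,0)),(ring(ray(T,352,161,.058)*[1,1,0],0,circ(.0375,0)),(0,255,0)),
 (ring(ray(T,277.5,160,.072)*[1,1,0],0,circ(.0285,.072)),(0,255,255)),(ring(ray(T,277.5,160,.072)*[1,1,0],0,circ(.0285,0)),(0,255,255)),(ring(ray(T,269,216,0),0,circ(.075,.001)),(0,0,255))]
a=over(T,it,'pics/o1.png',(210,120,260,160),3); b=over(S,it,'pics/o2.png',(180,120,260,160),3)
cv2.imwrite('pics/o12.png',cv2.resize(np.vstack([a,b]),(487,600)))
E
```

```text
[[0.261, 0.965, -0.0], [0.965, -0.261, -0.001], [-0.001, 0.0, -1.0]]
tin [0.64343129 0.08265045 0.058     ] tall [0.64107838 0.26255313 0.072     ] mat [0.51028843 0.28871578 0.        ] shelf edge z=.4,.5,.6 [np.float64(0.673), np.float64(0.645), np.float64(0.617), np.float64(0.589)]
```

View pics/o12.png

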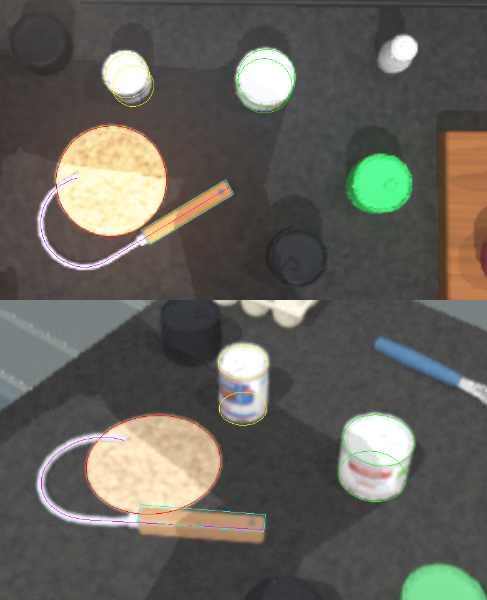

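Request:
drive_tool(rows="85 0 0 0 -0.15; 85 0 0 0 -0.15")

```text
clock: 0.5
eef_pos: [0.1303, 0.4826, 0.2312]
tool_rot: [0.692, 0.722, -0.0, 0.0]
ft_force: [-1.0, -0.6, 0.2]
grip_width: 0.0853
```

```bash
python3 -c "
from h import *
o=bot.get_obs();print(o['joint_pos'].round(3),o['clock'])"
```

```text
[1.307 0.241 0.005 1.335 0.    1.265] 0.5
```

Request:
drive_tool(rows="85 0 0 0 -0.15; 85 0 0 0 -0.15; 85 0 0 0 -0.15; 85 0 0 0 -0.15; 85 0 0 0 -0.15; 85 0 0 0 -0.15; 85 0 0 0 -0.15; 85 0 0 0 -0.15; 85 0 0 0 -0.15; 85 0 0 0 -0.15; 85 0 0 0 -0.15; 85 0 0 0 -0.15")

```text
clock: 1.7
eef_pos: [0.1303, 0.4826, 0.2312]
tool_rot: [-0.135, 0.991, -0.0, -0.0]
ft_force: [0.3, -0.3, -0.8]
grip_width: 0.0849
```

Request:
drive_tool(rows="85 0 0 0 -0.15; 85 0 0 0 -0.138; 85 -13 -41 0 0; 85 -13 -41 0 0; 85 -13 -41 0 0; 85 -13 -41 0 0; 85 -13 -41 0 0; 85 -13 -41 0 0; 85 -13 -41 0 0; 85 -13 -41 0 0; 85 -13 -41 0 0; 85 -13 -41 0 0")

```text
clock: 2.9
eef_pos: [0.4576, 0.2008, 0.2314]
tool_rot: [-0.273, 0.962, 0.0, 0.0]
ft_force: [0.3, -0.6, 0.4]
grip_width: 0.085
```

```bash
cat > s.py <<'E'
from h import *
from scipy.spatial.transform import Rotation as Ro
import sys
o=bot.get_obs();R=Ro.from_quat(o['tool_rot']).as_matrix();p=o['eef_pos']
print(o['clock'],p.round(4),'yaw',np.degrees(np.arctan2(R[1,0],R[0,0])).round(2),o['joint_pos'].round(2),'w',o['grip_width'],o['ft_force'].round(1))
if len(sys.argv)>3: print('tool delta mm',(R.T@(np.array([float(a) for a in sys.argv[1:4]])-p)*1000).round(1))
E
python3 s.py .4585 .201 .05
```

```text
2.9 [0.4576 0.2008 0.2314] yaw -148.3 [ 0.41  0.24  0.    1.33  0.   -1.71] w 0.08495711912289701 [ 0.3 -0.6  0.4]
tool delta mm [ -0.8  -0.3 181.4]
```

Request:
drive_tool(rows="85 0 0 45 0; 85 0 0 45 0; 85 0 0 45 0; 85 0 0 45 0; 85 0 0 30 0; 85 0 0 12 0; 85 0 0 6 0; 85 0 0 0 0")

```text
clock: 3.7
eef_pos: [0.457, 0.2025, 0.0037]
tool_rot: [-0.273, 0.962, 0.0, 0.0]
ft_force: [0.5, -0.4, 0.1]
grip_width: 0.0852
```

Request:
drive_tool(rows="10 0 0 0 0; 10 0 0 0 0; 10 0 0 0 0; 10 0 0 0 0; 10 0 0 0 0; 10 0 0 0 0; 10 0 0 0 0; 10 0 0 0 0")

```text
clock: 4.5
eef_pos: [0.4572, 0.2025, 0.0042]
tool_rot: [-0.273, 0.962, 0.0, 0.001]
ft_force: [-1.0, 0.1, 5.4]
grip_width: 0.0203
```

```bash
python3 s.py
```

```text
4.5 [0.4572 0.2025 0.0042] yaw -148.29 [ 0.42  0.46 -0.33  0.78  0.   -1.71] w 0.02034309887453703 [-1.   0.1  5.4]
```

Request:
drive_tool(rows="10 0 0 -10 0; 10 0 0 -20 0; 10 0 0 -30 0; 10 0 0 -30 0; 10 0 0 -20 0; 10 0 0 0 0")

```text
clock: 5.1
eef_pos: [0.4585, 0.2031, 0.1166]
tool_rot: [-0.273, 0.962, 0.0, 0.003]
ft_force: [-0.2, 0.1, -1.3]
grip_width: 0.0208
```

```bash
python3 s.py; python3 - <<'E'
from m import *
o=bot.get_obs();a=121.7;p=o['eef_pos'];z=p[2]-.004
O=[p[0]-.02*np.cos(np.radians(a)),p[1]-.02*np.sin(np.radians(a)),z]
it=[(ring(O,a,HOOK),(255,0,255)),(ring(O,a,HBOX),(255,255,0))]
A=over(cam('top'),it,'pics/p1.png',(190,140,200,160),3);B=over(cam('scene'),it,'pics/p2.png',(120,60,200,160),3)
cv2.imwrite('pics/p12.png',np.hstack([A,B])[:, :]) if 0 else cv2.imwrite('pics/p12.png',cv2.resize(np.hstack([A,B]),(800,320)))
E
```

```text
5.1 [0.4585 0.2031 0.1166] yaw -148.3 [ 0.42  0.32 -0.2   1.04  0.   -1.71] w 0.020811158139898745 [-0.2  0.1 -1.3]
```

View pics/p12.png

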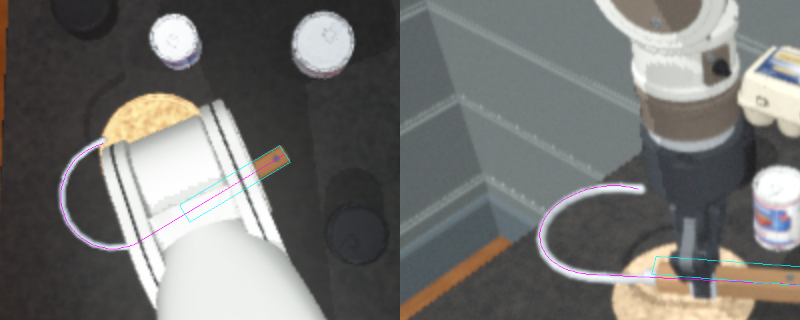

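Request:
drive_tool(rows="10 0 0 0 0.15; 10 0 0 0 0.15; 10 0 0 0 0.15; 10 0 0 0 0.15; 10 0 0 0 0.15; 10 0 0 0 0.15; 10 0 0 0 0.15; 10 0 0 0 0.15; 10 0 0 0 0.15; 10 0 0 0 0.15; 10 0 0 0 0.15; 10 0 0 0 0.15")

```text
clock: 6.4
eef_pos: [0.4549, 0.2015, 0.1111]
tool_rot: [0.586, 0.81, -0.002, -0.001]
ft_force: [-0.2, -0.5, -0.8]
grip_width: 0.0206
```

Request:
drive_tool(rows="10 0 0 0 0.15; 10 0 0 0 0.15; 10 0 0 0 0.024; 10 -20 27 0 0; 10 -20 27 0 0; 10 -20 28 0 0; 10 0 0 0 0")

```text
clock: 7.1
eef_pos: [0.5411, 0.1398, 0.112]
tool_rot: [0.708, 0.707, -0.0, 0.001]
ft_force: [-0.2, -0.2, -1.8]
grip_width: 0.0208
```

```bash
python3 s.py .5405 .143 .1166; python3 - <<'E'
from m import *
o=bot.get_obs();a=0;p=o['eef_pos'];z=p[2]-.004
O=[p[0]-.022,p[1],z]; tin=[.6435,.083,0]
it=[(ring(O,a,HOOK),(255,0,255)),(ring(O,a,HBOX),(255,255,0)),(ring(tin,0,circ(.0375,.058)),(0,255,0))]
A=over(cam('top'),it,'pics/p1.png',(240,100,200,160),3);B=over(cam('scene'),it,'pics/p2.png',(280,80,200,160),3)
cv2.imwrite('pics/q12.png',cv2.resize(np.hstack([A,B]),(800,320)))
E
```

```text
7.1 [0.5411 0.1398 0.112 ] yaw 89.92 [ 0.25  0.43 -0.04  1.1  -0.    0.25] w 0.020750063441302802 [-0.2 -0.2 -1.8]
tool delta mm [ 3.2 -0.6 -4.6]
```

View pics/q12.png

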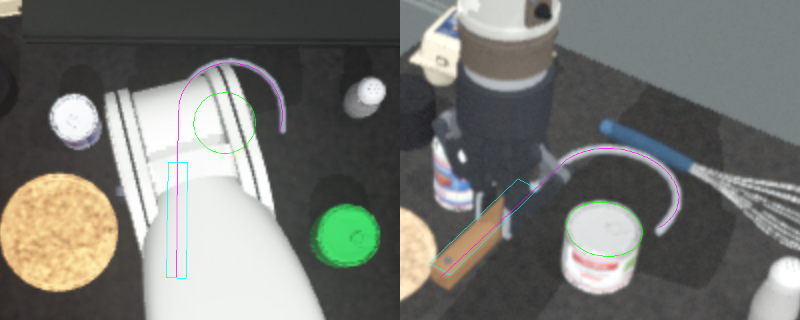

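```bash
python3 - <<'E'
from m import *
c=cam('scene')
for uv in((381,146),(400,158),(425,166),(440,175),(460,195),(480,205),(500,200)): print(uv,ray(c,*uv,.005).round(3))
o=bot.get_obs()['eef_pos'];print('crook back',o[0]-.022+.189,'arc centre',o[0]-.022+.125,o[1]-.06)
E
```

```text
(381, 146) [0.828 0.188 0.005]
(400, 158) [0.818 0.13  0.005]
(425, 166) [0.829 0.071 0.005]
(440, 175) [0.823 0.03  0.005]
(460, 195) [ 0.792 -0.033  0.005]
(480, 205) [ 0.79  -0.079  0.005]
(500, 200) [ 0.83  -0.107  0.005]
crook back 0.7042643482429982 arc centre 0.6402643482429982 0.08195025129425446
```

Request:
drive_tool(rows="10 2 4 10 0; 10 0 0 20 0; 10 0 0 20 0; 10 0 0 20 0; 10 0 0 20 0; 10 0 0 10 0; 10 0 0 5 0; 10 0 0 0 0")

```text
clock: 8.05
eef_pos: [0.5419, 0.1446, 0.0078]
tool_rot: [0.707, 0.708, -0.0, -0.0]
ft_force: [-0.1, 0.2, 0.1]
grip_width: 0.0206
```

```bash
python3 s.py; python3 - <<'E'
from m import *
o=bot.get_obs();a=0;p=o['eef_pos'];z=p[2]-.004
O=[p[0]-.022,p[1],z]; tin=[.6435,.083,0]
it=[(ring(O,a,HOOK),(255,0,255)),(ring(O,a,HBOX),(255,255,0)),(ring(tin,0,circ(.0375,.058)),(0,255,0))]
A=over(cam('top'),it,'pics/p1.png',(240,100,200,160),3);B=over(cam('scene'),it,'pics/p2.png',(280,80,200,160),3)
cv2.imwrite('pics/r12.png',cv2.resize(np.hstack([A,B]),(800,320)))
E
```

```text
8.05 [0.5419 0.1446 0.0078] yaw 90.07 [ 0.26  0.55 -0.16  0.86  0.    0.26] w 0.020562090206317354 [-0.1  0.2  0.1]
```

View pics/r12.png

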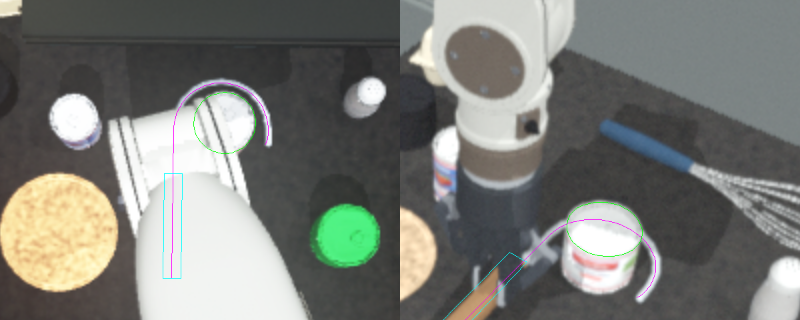

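Request:
drive_tool(rows="10 0 -4 2 0; 10 0 -6 0 0; 10 0 -8 0 0; 10 0 -8 0 0; 10 0 -8 0 0; 10 0 -8 0 0; 10 0 -8 0 0; 10 0 -8 0 0; 10 0 -8 0 0; 10 0 -8 0 0; 10 0 0 0 0")

```text
clock: 9.25
eef_pos: [0.4665, 0.144, 0.0061]
tool_rot: [0.707, 0.707, -0.001, -0.001]
ft_force: [0.2, -0.3, -1.2]
grip_width: 0.0208
```

```bash
python3 s.py; python3 - <<'E'
from m import *
o=bot.get_obs();a=0;p=o['eef_pos'];z=p[2]-.004
O=[p[0]-.022,p[1],z]; tin=[O[0]+.1435,O[1]-.06,0]; print(tin)
it=[(ring(O,a,HOOK),(255,0,255)),(ring(O,a,HBOX),(255,255,0)),(ring(tin,0,circ(.0375,.058)),(0,255,0))]
A=over(cam('top'),it,'pics/p1.png',(240,100,200,160),3);B=over(cam('scene'),it,'pics/p2.png',(280,80,200,160),3)
cv2.imwrite('pics/s12.png',cv2.resize(np.hstack([A,B]),(800,320)))
E
```

```text
9.25 [0.4665 0.144  0.0061] yaw 90.03 [ 0.3   0.44 -0.36  0.77  0.    0.3 ] w 0.020759148446617744 [ 0.2 -0.3 -1.2]
[np.float64(0.588020124871049), np.float64(0.08401471426029869), 0]
```

View pics/s12.png

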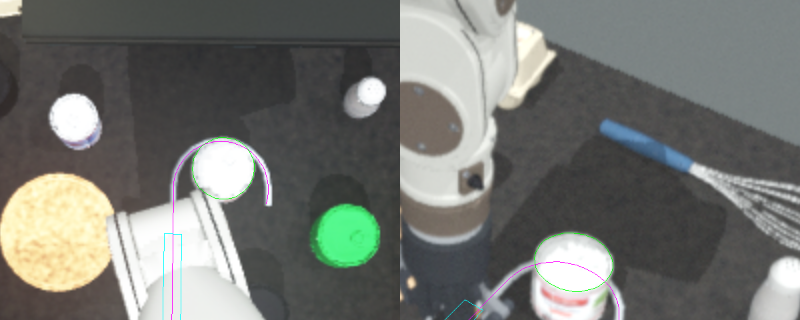

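Request:
drive_tool(rows="10 4 -3 0 0; 10 8 -4 0 0; 10 10 -4 0 0; 10 10 -3 0 0; 10 10 -3 0 0; 10 10 -3 0 0; 10 10 -3 0 0; 10 10 -3 0 0; 10 10 -3 0 0; 10 10 -3 0 0; 10 10 -3 0 0; 10 10 -3 0 0")

```text
clock: 10.55
eef_pos: [0.4301, 0.257, 0.0063]
tool_rot: [0.707, 0.707, -0.0, -0.0]
ft_force: [0.7, -1.1, -0.5]
grip_width: 0.0207
```

```bash
python3 s.py; cat > v.py <<'E'
from m import *
import sys
o=bot.get_obs();a=0;p=o['eef_pos'];z=p[2]-.004
O=[p[0]-.022,p[1],z]; T=cam('top')
it=[(ring(O,a,HOOK),(255,0,255)),(ring(O,a,HBOX),(255,255,0))]
H,S,V=measure(T)
for b,s in blobs((S<70)&(V>130),300):
    if 230<s[0]<400 and 130<s[1]<280: print(s.tolist(),'tin centre if squat',ray(T,s[0]+s[2]/2-.5,s[1]+s[2]/2-.5,.058).round(3))
A=over(T,it,'pics/p1.png',(220,120,200,160),3);B=over(cam('scene'),it,'pics/p2.png',(200,100,200,160),3)
cv2.imwrite(sys.argv[1],cv2.resize(np.hstack([A,B]),(800,320)))
E
python3 v.py pics/t12.png
```

```text
10.55 [0.4301 0.257  0.0063] yaw 90.01 [ 0.54  0.46 -0.33  0.78 -0.    0.54] w 0.02074489175140203 [ 0.7 -1.1 -0.5]
[265, 147, 26, 28, 497] tin centre if squat [0.645 0.264 0.058]
[275, 182, 56, 49, 1132] tin centre if squat [0.524 0.201 0.058]
```

View pics/t12.png

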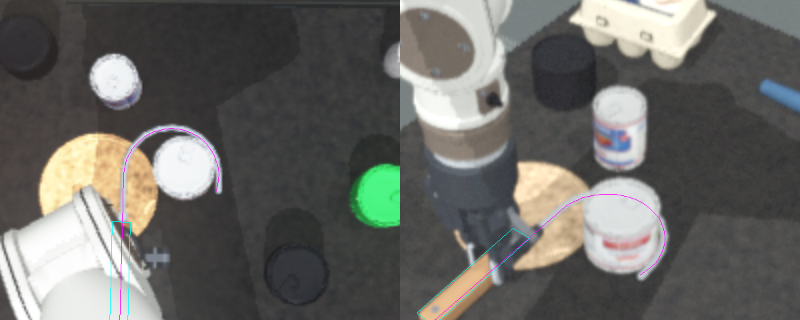

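Request:
drive_tool(rows="10 10 -3 0 0; 10 10 -3 0 0; 10 10 -3 0 0; 10 10 -3 0 0; 10 10 -3 0 0; 10 10 -3 0 0; 10 10 -3 0 0; 10 10 -3 0 0; 10 10 -3 0 0; 10 10 -2 0 0; 10 6 -1 0 0; 10 0 0 0 0")

```text
clock: 11.85
eef_pos: [0.4003, 0.3635, 0.0063]
tool_rot: [0.707, 0.708, 0.0, -0.0]
ft_force: [0.2, -0.2, -1.1]
grip_width: 0.0208
```

```bash
python3 s.py; python3 v.py pics/u12.png
```

```text
11.85 [0.4003 0.3635 0.0063] yaw 90.1 [ 0.74  0.52 -0.22  0.83  0.    0.74] w 0.02075533857579561 [ 0.2 -0.2 -1.1]
[265, 147, 26, 24, 478] tin centre if squat [0.645 0.264 0.058]
[235, 193, 54, 49, 1193] tin centre if squat [0.498 0.299 0.058]
```

View pics/u12.png

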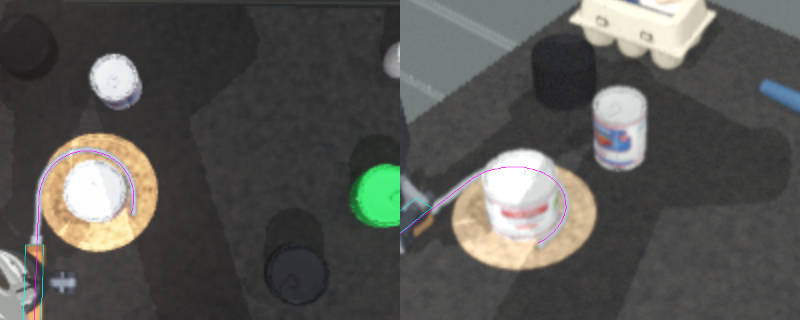

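Request:
drive_tool(rows="10 0 0 2 0; 10 0 0 0 0; 85 0 0 0 0; 85 0 0 0 0; 85 0 0 0 0; 85 0 0 0 0; 85 0 0 0 0; 85 0 0 0 0")

```text
clock: 12.75
eef_pos: [0.4004, 0.3622, 0.0044]
tool_rot: [0.707, 0.707, 0.0, -0.0]
ft_force: [-0.9, 0.7, -0.2]
grip_width: 0.0849
```

Request:
drive_tool(rows="85 0 0 -5 0; 85 0 0 -15 0; 85 0 0 -30 0; 85 0 0 -40 0; 85 0 0 -40 0; 85 0 -40 -20 0; 85 0 -40 0 0; 85 0 0 0 0; 85 0 0 0 0")

```text
clock: 13.65
eef_pos: [0.32, 0.3624, 0.155]
tool_rot: [0.706, 0.708, 0.001, 0.0]
ft_force: [0.6, 0.7, 0.1]
grip_width: 0.0852
```

```bash
python3 s.py; python3 - <<'E'
from m import *
T=cam('top');S=cam('scene')
O=[.3783,.3635,0];tin=ray(T,267.5,215.5,.058)*[1,1,0];mat=ray(T,269,216,0);print(tin,np.linalg.norm(tin-mat))
it=[(ring(O,0,HOOK),(255,0,255)),(ring(O,0,HBOX),(255,255,0)),(ring(tin,0,circ(.0375,.058)),(0,255,0)),(ring(tin,0,circ(.0375,0)),(0,255,0)),(ring(mat,0,circ(.075,0)),(0,0,255)),(ring([.641,.2625,0],0,circ(.0285,.072)),(0,255,255))]
A=over(T,it,'pics/p1.png',(190,140,200,160),3);B=over(S,it,'pics/p2.png',(140,120,200,160),3)
cv2.imwrite('pics/w12.png',cv2.resize(np.hstack([A,B]),(800,320)))
E
```

```text
13.65 [0.32   0.3624 0.155 ] yaw 90.1 [ 0.85  0.26 -0.18  1.13 -0.    0.85] w 0.08517600508434926 [0.6 0.7 0.1]
[0.50789937 0.28499952 0.        ] 0.004417940913796007
```

View pics/w12.png

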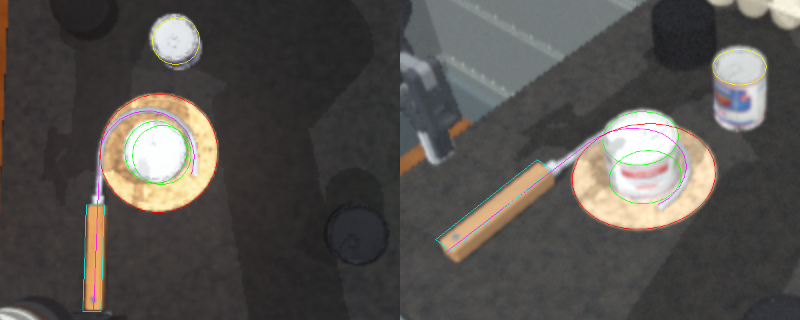

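The final views show the tin upright and wholly on the mat. The hook lies flat, the gripper is clear, and the tall tin hasn't moved.

```bash
python3 -c "
from workcell import bot
print(bot.job_done())"
```

```text
the job is handed in; nothing more can be done
None
```

I picked up the hook by its handle and lowered the crook over the squat tin. I then dragged the tin along the worktop onto the cork mat, laid the hook flat, let go and backed away. I handed the job in at about 13.7 s; it reports no verdict.

- **Squat tin:** the last pictures show it upright and wholly on the mat. By eye its centre is about 4 mm from the mat's centre; the limit is 45 mm.
- **Tall tin:** it still matches the outline I measured for it at the start.
- **Hook:** it lies flat as far as both views show, with part of its crook resting on the 1 mm mat. It sits a few millimetres off the drawn outline.
- **Robot:** the gripper is open at z = 0.155 m and touching nothing.

Two checks were weaker. After the drag, my colour mask merged the tin with the mat and hook and gave a centre about 15 mm off. I used the tin position read from the picture instead, and its outline then fitted in both views. I did not measure the contact force between hook and tin directly; I inferred the drag from the pictures, which showed the tin moving with the crook.

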